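# Finish the drinks sample board

### The job

Finish the sample board round the red can and the black can that already stand on its front row: centre the green can on the ring between them, the purple bottle on the ring directly behind the red can, and the food tin on the ring directly behind the black can, then stand the spice jar centrally on top of the tin. Everything stands upright at the end; do not shift the red and black cans, and leave the things standing round about alone.

Things in the scene. Friction and masses are not known exactly. Their poses are not given: they have to be found in the camera images.
- board: Fixed light-wood board 200 (x) x 310 (y) x 10 mm, yawed up to 0.3 rad. Origin: centre of underside (top at z = 10 mm); x to its back (away from the robot), y to its left. Blue strip along the front edge. Six flat painted rings, 68 mm wide: front row x = -50 mm, back row x = +55 mm, each at y = +110, 0, -110 mm. Red and black cans stand on the outer front rings, either way round; back middle ring stays empty.
- red_can: Red slim drink can, 53 mm diameter, 134 mm high, upright on an outer front ring of the board. Origin: centre of its underside, z up along its axis. It is loose and must stay where it is.
- black_can: Black slim drink can with yellow pattern, 53 mm diameter, 134 mm high, upright on the other outer front ring of the board. Origin: centre of its underside, z up along its axis. It is loose and must stay where it is.
- green_can: Green slim drink can, 53 mm diameter, 134 mm high, 0.2 to 0.4 kg, upright on the table right of the board. Origin: centre of its underside, z up along its axis. Grasp it round the wall, 30 to 40 mm below its top.
- purple_bottle: Single purple bottle with purple cap, upright on the table right of the board, 0.2 to 0.4 kg; it grips and bumps like a plain cylinder of 52 mm diameter and 150 mm height, shoulder and cap included. Origin: centre of its underside, z up along its axis. Grasp it high, 25 to 35 mm below its top, so that the gripper's body stays clear of the cap.
- tin: Short food tin with a green label, 57 mm diameter, 72 mm high, flat on top, about 0.18 kg, upright on the table right of the board. Origin: centre of its underside, z up along its axis. 
- jar: Clear spice jar with a green cap and cream label, 46 mm diameter, 106 mm high, upright on the table right of the board. Origin: centre of its underside, z up along its axis. 
- orange_can: Bystander: orange slim drink can, 53 mm diameter, 134 mm high, alone on the table right of the board. Origin: centre of its underside, z up along its axis. 
- lime_bottle: Bystander: cream bottle with a green cap, 52 mm diameter, 150 mm high, standing alone at the far right. Origin: centre of its underside, z up along its axis. 
- flat_tin: Bystander: flat white tin with a dark blue lid, 63 x 105 x 24 mm, lying at the right front of the table. Origin: centre of its underside, z up.

How it is judged:
By the outcome, as a careful person would: the job done as asked, in the order asked, and still so for the second after the job is handed in, with the robot touching nothing.
It also fails if it takes over 118 s, if anything falls off the work surface, if the arm or the gripper's body presses on something with over 40 N, if the wrist force passes 120 N, or if a joint passes its speed limit or range.

### The arm

A 7-joint arm with a two-finger parallel gripper is mounted at the origin on a cart in front of the work surface, level with it; the furniture and walls round the work are solid. World frame = base frame: x ahead of the robot, y to its left, z up, the work surface at z = 0. Lengths are in mm, angles in rad, forces in N, time in s.
With the tool pointing down it reaches from about 400 to 750 mm from the base axis. Payload 19.5 kg.
Tool frame: the origin (TCP) lies on the centre line of the jaws, within the pads' length; the fingertips stand 25 mm ahead of it and the grasp point (between the pads) lies 6 mm ahead of it; z points along the fingers, y is the line along which they close (so a half turn about z gives the same grasp; the last joint's range is limited). The gripper opens to 85 mm and grips with 20 to 120 N. Pads are 22 mm wide; open, the fingers measure 114 mm over their backs; the gripper's body (76 mm by 85 mm) begins 54 mm behind the grasp point. The pads swing forward as they close: fully open they stand 13 mm farther back than shut.
Start: joints at [1.258, 0.707, -0.028, 1.485, 0.022, 0.951, -0.075], TCP at [153.808, -554.023, 256.268] pointing down, gripper open.
Joint ranges: [-2.71, 2.71], [-0.32, 2.16], [-1.57, 1.52], [0, 2.45], [-1.46, 4.6], [0, 2.02], [-2.83, 2.83]. Speed limits (rad/s): [1.89, 1.89, 2.57, 2.57, 3.01, 3.01, 3.01].

### API

Orientations are given as a rotation vector (axis times angle).
In Python, from rig import status, read_camera, hand_in gives the robot as it stands.
- The arm moves only by the shell command python3 -m pendant 'ROWS' [FORCE]. ROWS is JSON, a list of rows, each a list of 5 numbers: the closure, from 0 (fully open) to 1 (shut), then the shift along the tool's x, y, z normalised to -1 to 1, where 1 is 0.25 m, then the turn about the tool's z normalised to -1 to 1, where 1 is 180 degrees. A call has exactly 5 rows; each row shifts and turns the commanded pose from where the row before left it, along the tool's axes as they then stand; what a row does not reach is not made up. A row lasts 1/10 s, in which the tool goes at most 50 mm and 8.59 degrees, less where a joint would pass 70% of its speed; a pose out of reach is approached as far as the arm can. A call with a number of a shift or a turn outside -1 to 1 is refused whole. A call with a gripper value outside its range is refused whole. The fingers move at their own pace and stop on an object; FORCE is the grip in N (left out, the last holds). Time passes only in rows, so rows that do not move let the fingers close, or fill a call up. It gives the time, the measured TCP pose, the force, the opening and the grip force at its end, in the units of the state.
- status.sense(): the state, without advancing time (a new reading comes with each control period).
- read_camera(name): name is "scene" or "top" or "wrist"; returns a dict with "img" (420x560x3 uint8, blue, green, red), "depth" (420x560 float32, mm along the optical axis (not along the pixel's ray), 0 where there is no reading), "vertical_fov" (degrees; the focal length in pixels is half the picture's height over the tangent of half this angle, whatever the lens; pixels are square), "cx", "cy" (the principal point, pixels), "R" (3x3) and "t" (3): a world point X has camera coordinates R X + t; the wrist camera has in their place "mount" (4x4, takes a point from camera to tool coordinates, whose origin is the TCP and whose axes are the flange's). Camera axes: x right, y down, z forward; pixel columns grow to the right and rows downward; lengths in mm; the calibration is good to about 2 mm. A picture is of the moment at which its call begins: read the wrist's pose just before it.
- hand_in(): hands the job in; it is judged then, once.
The state is a dict: "clock": time; "joints": joint angles; "dq": joint speeds; "effort": joint torques, N m; "tool_pos": TCP position; "tool_rot": TCP orientation; "wrist_force": force on the tool from outside, world axes, zero at the start; "ft_torque": the same for the moment, N m; "finger_gap": finger opening in mm; "finger_force": force on a finger pad.
Only numpy, scipy, OpenCV 4.12 (cv2) and the standard library are available. Lean on these libraries where they do the work, as an engineer would, in place of code of your own. Each camera call takes 0.05 s, during which the arm holds its last target. There are 200 camera calls.

## Working session

There is one attempt and no reset: what is moved stays moved. The work goes in short steps, Python scripts to look and compute and a shell command to move; the robot and the scene stay as the last step left them, time stands still between calls to the robot, and variables do not carry over. Pictures are saved under pics/ and viewed, at most 14 in all, crops included, and the job is handed in when it is done.

```bash
ls; mkdir -p pics
python3 - <<'E'
from rig import status, read_camera
import cv2,numpy as np
s=status.sense(); print({k:np.round(v,3).tolist() for k,v in s.items()})
for n in ("scene","top"):
    c=read_camera(n); cv2.imwrite(f"pics/{n}0.png",c["img"]); np.savez(f"{n}0.npz",**c)
    print(n,c["vertical_fov"],c["cx"],c["cy"],np.round(c["R"],3).tolist(),np.round(c["t"],1).tolist())
E
```

```text
pics
{'clock': 0.0, 'joints': [1.258, 0.707, -0.028, 1.485, 0.022, 0.951, -0.076], 'dq': [0.001, -0.001, 0.001, -0.0, 0.0, -0.002, -0.001], 'effort': [0.0, -88.32, 1.235, -23.616, 0.017, 0.007, 0.0], 'tool_pos': [153.741, -553.836, 255.841], 'tool_rot': [-3.112, -0.424, 0.0], 'wrist_force': [-0.369, 0.663, 1.122], 'ft_torque': [-0.006, -0.07, -0.041], 'finger_force': 0.0, 'finger_gap': 85.352}
scene 46.16304709085151 272.95220091079625 206.0123861539373 [[0.659, -0.752, 0.015], [-0.305, -0.286, -0.908], [0.687, 0.594, -0.418]] [-427.1, 165.9, 1220.9]
top 45.08547802051724 286.1945962938348 214.88662234731302 [[-0.005, -1.0, 0.015], [-0.992, 0.003, -0.126], [0.126, -0.016, -0.992]] [-155.1, 482.5, 1221.0]
```

View pics/scene0.png

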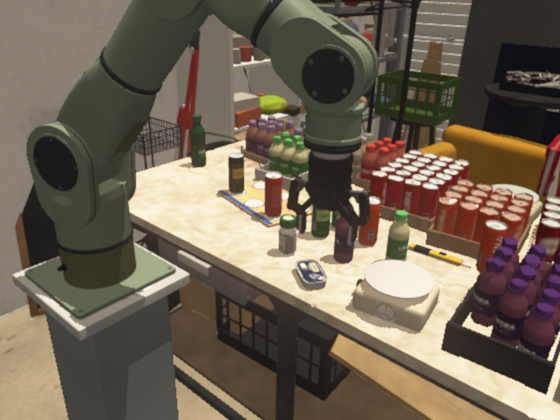

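View pics/top0.png

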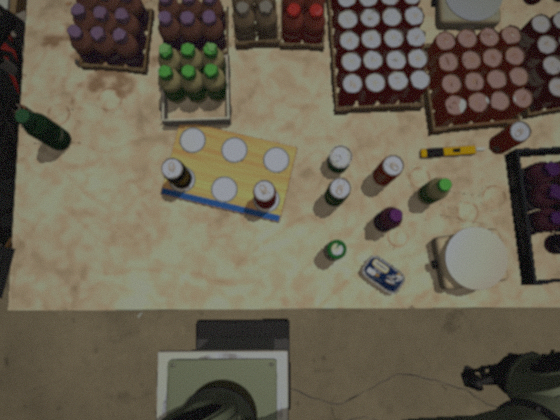

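The scene view shows the arm above the right-hand group. In the top view:
- **Board:** black can top (175,165) and red can top (265,190) on the front row, with the back rings at (192,140), (233,150) and (275,160). The front middle ring is at (223,190).
- **Loose items:** tin or green can at (340,157) and (338,188), purple bottle (390,217) and jar (335,250).
- **Bystanders:** orange can (390,168), lime bottle (437,188) and flat tin (382,273).

```bash
cat > h.py <<'E'
import numpy as np,cv2
def load(n): return dict(np.load(n))
def K(c): return 210/np.tan(np.radians(float(c["vertical_fov"]))/2)
def cloud(c,R=None,t=None):
    R=c["R"] if R is None else R; t=c["t"] if t is None else t
    v,u=np.mgrid[0:420,0:560]; d=c["depth"]; f=K(c)
    P=np.stack([(u-c["cx"])/f*d,(v-c["cy"])/f*d,d],-1)
    return (P-t)@R
def ray(c,u,v,z):
    f=K(c); d=np.array([(u-c["cx"])/f,(v-c["cy"])/f,1])@c["R"]; o=-c["R"].T@c["t"]
    return o+d*(z-o[2])/d[2]
E
python3 - <<'E'
from h import *
c=load("top0.npz"); W=cloud(c)
print("table z",np.median(W[230:290,100:300,2]))
m=(W[...,2]>15)&(W[...,2]<170)&(c["depth"]>0)
v,u=np.mgrid[0:420,0:560]
for n,(a,b,h) in dict(black=(174,168,134),red=(264,192,134),A=(340,157,0),B=(338,188,134),orange=(390,168,134),purple=(390,217,150),jar=(335,250,106),lime=(437,188,150),flat=(382,273,24)).items():
    r=(abs(u-a)<20)&(abs(v-b)<20)&(c["depth"]>0)
    zz=W[...,2][r]; top=np.percentile(zz,99)
    s=r&(W[...,2]>top-6); P=W[s]
    (x,y),rad=cv2.minEnclosingCircle(P[:,:2].astype(np.float32))
    print(n,"top",round(top,1),s.sum(),"mean",P[:,:2].mean(0).round(1),"circ",round(x,1),round(y,1),round(rad,1),"bgr",c["img"][s].mean(0).round())
# rings
hsv=cv2.cvtColor(c["img"],cv2.COLOR_BGR2HSV)
for n,(a,b) in dict(bl=(192,140),bm=(233,150),br=(275,160),fm=(223,190)).items():
    r=((abs(u-a)<18)&(abs(v-b)<18)&(hsv[...,1]<75)).astype(np.uint8)
    k,l,st,ce=cv2.connectedComponentsWithStats(r); i=1+st[1:,4].argmax()
    print(n,st[i].tolist(),ce[i].round(1),ray(c,*ce[i],10).round(1))
b=cv2.inRange(hsv,(100,120,40),(125,255,255))[170:230,150:300]
ys,xs=np.nonzero(b); P=np.array([ray(c,x+150,y+170,10)[:2] for x,y in zip(xs,ys)])
print(len(P),cv2.minAreaRect(P.astype(np.float32)))
cv2.imwrite("pics/crop.png",cv2.resize(cv2.convertScaleAbs(c["img"][110:300,150:460],alpha=1.6),(775,475),interpolation=cv2.INTER_CUBIC))
E
```

```text
table z 0.33567002309937705
black top 145.8 238 mean [577.3 104.5] circ 577.1 105.3 25.5 bgr [127. 128. 129.]
red top 144.9 280 mean [ 525.5 -105.1] circ 525.7 -105.5 24.9 bgr [131. 132. 132.]
A top 73.7 316 mean [ 622.2 -289.6] circ 622.5 -290.3 28.6 bgr [131. 134. 133.]
B top 135.3 244 mean [ 533.4 -279.9] circ 532.6 -279.2 24.8 bgr [130. 130. 131.]
orange top 135.7 212 mean [ 586.4 -403.8] circ 586.2 -402.8 25.0 bgr [128. 129. 130.]
purple top 152.3 131 mean [ 467.4 -402. ] circ 467.4 -402.1 15.2 bgr [75. 44. 74.]
jar top 109.6 257 mean [ 393.7 -272.2] circ 393.8 -272.6 22.5 bgr [ 81. 105.  85.]
lime top 152.9 126 mean [ 536.9 -516.1] circ 537.2 -516.1 15.1 bgr [ 57. 118.  70.]
flat top 26.9 599 mean [ 335.7 -394.2] circ 336.0 -396.0 53.5 bgr [89. 87. 86.]
bl [180, 127, 26, 26, 538] [192.3 139.7] [679.5  81.9  10. ]
bm [221, 137, 27, 26, 546] [233.9 149.6] [653.2 -24.8  10. ]
br [263, 147, 27, 26, 548] [275.8 159.4] [ 627.5 -131.6   10. ]
fm [206, 176, 35, 31, 600] [223.9 189.7] [ 5.493e+02 -2.000e-01  1.000e+01]
480 ((512.019775390625, 8.420074462890625), (298.9799499511719, 11.876606941223145), 76.31892395019531)
```

View pics/crop.png

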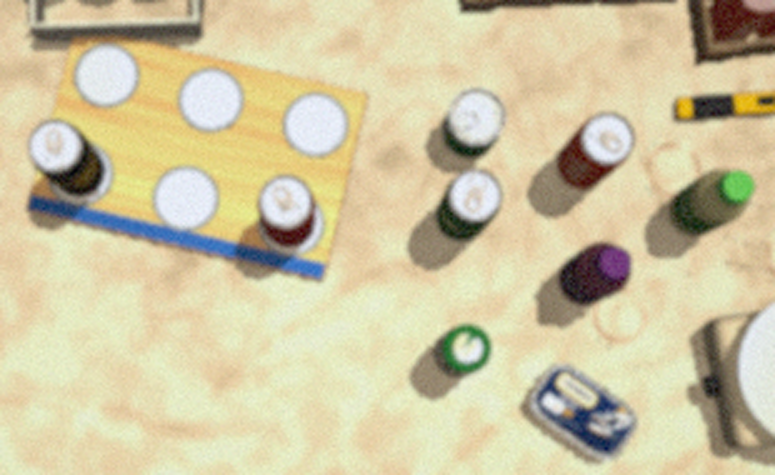

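The crop shows white-topped cans at (475,120), the tin at 74 mm high, and (473,195), the green can at 135 mm. It also shows the purple cap at (613,265) and the jar at (466,348). All measured heights agree with the sizes given, and the red and black cans match the board grid (yaw about -0.239).

```bash
cat > go.py <<'E'
import sys,numpy as np
from rig import status
from scipy.spatial.transform import Rotation as Ro
s=status.sense(); R=Ro.from_rotvec(s["tool_rot"]).as_matrix(); p=np.array(s["tool_pos"])
print("t",round(s["clock"],2),"pos",p.round(1),"yaw",round(np.arctan2(R[1,0],R[0,0]),3),"zax",R[:,2].round(3),"gap",round(s["finger_gap"],1),"ff",round(s["finger_force"],1),"F",np.round(s["wrist_force"],1))
if len(sys.argv)>3:
    d=R.T@(np.array(list(map(float,sys.argv[1:4])))-p); print("shift mm",d.round(1),"norm",(d/250).round(4))
E
python3 -m pendant '[[0,0.175,-0.065,0,0],[0,0.175,-0.065,0,0],[0,0.175,-0.065,0,0],[0,0.175,-0.065,0,0],[0,0.175,-0.065,0,0]]' 50
python3 -m pendant '[[0,0.175,-0.065,0,0],[0,0.175,-0.065,0,0],[0,0.175,-0.065,0,0],[0,0.175,-0.065,0,0],[0,0,0,0,0]]'
python3 go.py 532.8 -279.5 105
```

```text
clock: 0.6
tool_pos: [344.1, -415.8, 256.2]
tool_rot: [-3.112, -0.424, 0.0]
wrist_force: [-0.7, -0.4, 0.2]
finger_gap: 85.6
finger_force: 0.0
clock: 1.1
tool_pos: [498.5, -302.6, 255.5]
tool_rot: [-3.109, -0.435, -0.003]
wrist_force: [0.2, -1.1, 0.3]
finger_gap: 85.2
finger_force: 0.0
t 1.1 pos [ 498.5 -302.6  255.5] yaw 0.278 zax [ 0.001  0.003 -1.   ] gap 85.2 ff 0.0 F [ 0.2 -1.1  0.3]
shift mm [ 39.  -12.5 150.6] norm [ 0.156  -0.0499  0.6026]
```

```bash
python3 -m pendant '[[0,0.156,-0.05,0.1,0],[0,0,0,0.1,0],[0,0,0,0,0],[0,0,0,0,0],[0,0,0,0,0]]' >/dev/null
python3 go.py 532.8 -279.5 105
python3 - <<'E'
from h import *
from rig import read_camera,status
s=status.sense(); c=read_camera("wrist"); cv2.imwrite("pics/w1.png",c["img"]); print(np.round(c["mount"],3).tolist())
c=read_camera("top"); cv2.imwrite("pics/t1.png",c["img"])
E
```

```text
t 1.6 pos [ 528.2 -286.2  207.7] yaw 0.27 zax [ 0.001 -0.001 -1.   ] gap 85.3 ff 0.0 F [-0.2 -0.6  0.1]
shift mm [  6.2  -5.3 102.7] norm [ 0.0247 -0.0213  0.4106]
[[0.001, -0.952, -0.308, 78.372], [1.0, 0.001, 0.001, 0.14], [-0.001, -0.308, 0.952, -116.636], [0.0, 0.0, 0.0, 1.0]]
```

View pics/w1.png

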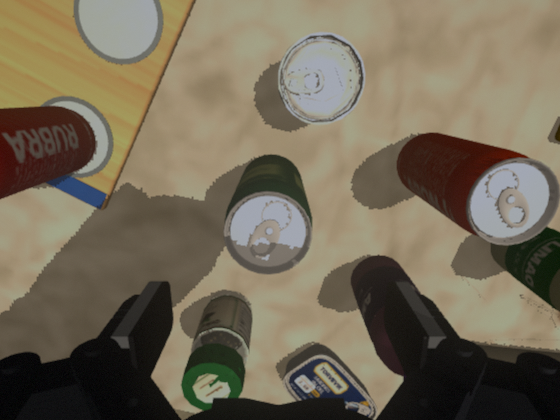

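The wrist view shows the green can's top at (268,232), between the fingers (column midline about 280) and slightly left of it. That agrees with the -5 mm correction worked out. The tin is beyond it at (320,78).

```bash
python3 -m pendant '[[0,0.025,-0.021,0,0],[0,0,0,0.1,0],[0,0,0,0.14,0],[0,0,0,0.14,0],[0,0,0,0.03,0]]' >/dev/null
python3 -m pendant '[[0,0,0,0,0],[1,0,0,0,0],[1,0,0,0,0],[1,0,0,0,0],[1,0,0,0,0]]' 50
python3 -m pendant '[[1,0,0,0,0],[1,0,0,0,0],[1,0,0,0,0],[1,0,0,0,0],[1,0,0,0,0]]' >/dev/null
python3 go.py 532.8 -279.5 105
```

```text
clock: 2.7
tool_pos: [533.5, -278.7, 105.5]
tool_rot: [3.112, 0.424, 0.003]
wrist_force: [-2.4, 2.8, 12.9]
finger_gap: 51.4
finger_force: 49.0
t 3.2 pos [ 533.5 -278.7  105.5] yaw 0.271 zax [ 0.002 -0.001 -1.   ] gap 51.9 ff 49.0 F [-1.   2.9 13.8]
shift mm [-0.9  0.6  0.5] norm [-0.0037  0.0022  0.002 ]
```

```bash
python3 -m pendant '[[1,0,0,-0.06,0],[1,0,0,-0.15,0],[1,0,0,-0.16,0],[1,0,0,-0.16,0],[1,0,0,-0.13,0]]' >/dev/null
python3 -m pendant '[[1,0,0,0,0],[1,0.053,-0.151,0,0],[1,0.053,-0.151,0,0],[1,0.053,-0.151,0,0],[1,0.053,-0.151,0,0]]' >/dev/null
python3 -m pendant '[[1,0.053,-0.151,0,0],[1,0.053,-0.151,0,0],[1,0.053,-0.151,0,0],[1,0,0,0,0],[1,0,0,0,0]]'
python3 go.py 552.2 0.2 117
```

```text
clock: 4.7
tool_pos: [551.4, 1.4, 268.5]
tool_rot: [3.113, 0.426, -0.001]
wrist_force: [-0.0, -1.6, -3.5]
finger_gap: 51.9
finger_force: 52.6
t 4.7 pos [551.4   1.4 268.5] yaw 0.272 zax [-0.001 -0.    -1.   ] gap 51.9 ff 52.6 F [-0.  -1.6 -3.5]
shift mm [  0.6   1.4 151.5] norm [0.0023 0.0056 0.6062]
```

```bash
python3 -m pendant '[[1,0.002,0.006,0.1,0],[1,0,0,0.16,0],[1,0,0,0.16,0],[1,0,0,0.12,0],[1,0,0,0.05,0]]' >/dev/null
python3 -m pendant '[[1,0,0,0,0],[1,0,0,0,0],[1,0,0,0,0],[1,0,0,0,0],[1,0,0,0,0]]' >/dev/null
python3 go.py 552.2 0.2 116
python3 - <<'E'
from h import *
from rig import read_camera
for n in("top","wrist"):
    c=read_camera(n); cv2.imwrite(f"pics/{n}2.png",c["img"])
    if n=="top": np.savez("top2.npz",**c)
E
```

```text
t 5.7 pos [ 5.528e+02 -4.000e-01  1.220e+02] yaw 0.271 zax [ 0.001  0.    -1.   ] gap 51.6 ff 52.7 F [-0.1  0.5 -3.2]
shift mm [-0.4 -0.8  6. ] norm [-0.0015 -0.0031  0.024 ]
```

View pics/wrist2.png

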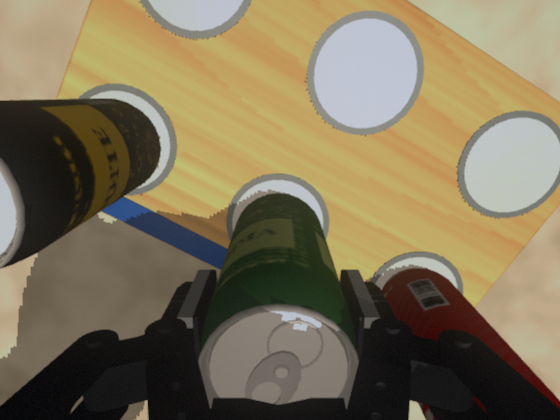

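The wrist view shows the green can just above the middle ring. The ring spans columns 228–328 and the can base is centred at about column 280, with clear gaps to the black can (left) and the red can (right).

```bash
python3 -m pendant '[[1,0,0,0.022,0],[1,0,0,0.004,0],[1,0,0,0,0],[1,0,0,0,0],[1,0,0,0,0]]'
python3 -m pendant '[[0.2,0,0,0,0],[0.2,0,0,0,0],[0,0,0,0,0],[0,0,0,0,0],[0,0,0,0,0]]'
python3 -m pendant '[[0,0,0,-0.1,0],[0,0,0,-0.15,0],[0,0,0,-0.15,0],[0,0,0,-0.15,0],[0,0,0,-0.05,0]]' >/dev/null
python3 go.py 467.4 -402 125
```

```text
clock: 6.3
tool_pos: [552.8, -0.4, 115.5]
tool_rot: [-3.113, -0.424, -0.002]
wrist_force: [-3.4, -1.0, 18.4]
finger_gap: 51.9
finger_force: 54.9
clock: 6.8
tool_pos: [552.5, -0.5, 114.7]
tool_rot: [-3.113, -0.424, 0.0]
wrist_force: [-0.1, 0.1, -0.1]
finger_gap: 85.3
finger_force: 0.0
t 7.3 pos [ 5.533e+02 -5.000e-01  2.682e+02] yaw 0.271 zax [ 0.004  0.    -1.   ] gap 85.3 ff 0.0 F [-0.6  0.  -0.4]
shift mm [-190.7  363.8  142.8] norm [-0.7626  1.455   0.5711]
```

```bash
python3 -m pendant '[[0,-0.085,0.162,0,0],[0,-0.085,0.162,0,0],[0,-0.085,0.162,0,0],[0,-0.085,0.162,0,0],[0,-0.085,0.162,0,0]]' >/dev/null
python3 -m pendant '[[0,-0.085,0.162,0,0],[0,-0.085,0.162,0,0],[0,-0.085,0.162,0,0],[0,-0.085,0.162,0,0],[0,0,0,0,0]]' >/dev/null
python3 -m pendant '[[0,0,0,0,0],[0,0,0,0,0],[0,0,0,0,0],[0,0,0,0,0],[0,0,0,0,0]]' >/dev/null
python3 go.py 467.4 -402 126
cat > chk.py <<'E'
from h import *
from rig import read_camera
import sys
c=read_camera("top"); cv2.imwrite(f"pics/{sys.argv[1]}.png",c["img"]); W=cloud(c)
C=np.array([599.9,-11.8]); a=-0.239; B=np.array([[np.cos(a),-np.sin(a)],[np.sin(a),np.cos(a)]])
for n,(x,y,z) in dict(black=(577.3,106.9,144),red=(525.3,-106.8,144),green=(551.3,0,144),purple=(627.4,-131.7,160),tin=(679.5,82,82),jar=(679.5,82,188),oran=(586.3,-403,134),tinS=(622.4,-290,72),jarS=(393.8,-272.4,106),purS=(467.4,-402,150)).items():
    m=(np.hypot(W[...,0]-x,W[...,1]-y)<45)&(abs(W[...,2]-z)<6)
    if m.sum()<40: continue
    P=W[m][:,:2]; q,r=cv2.minEnclosingCircle(P.astype(np.float32))
    print(n,m.sum(),"circ",np.round(q,1),round(r,1),"mean",P.mean(0).round(1),"z",np.median(W[m][:,2]).round(1),"board",((P.mean(0)-C)@B).round(1))
E
python3 chk.py t3
```

```text
t 8.8 pos [ 466.  -402.4  264.9] yaw 0.271 zax [ 0.  0. -1.] gap 85.0 ff 0.0 F [-0.2 -0.3  0.7]
shift mm [  1.4  -0.  138.9] norm [ 5.700e-03 -1.000e-04  5.556e-01]
black 321 circ [577.6 104.1] 25.2 mean [577.8 104.7] z 141.2 board [-49.1 107.9]
red 318 circ [ 525.4 -105.7] 24.8 mean [ 525.5 -105. ] z 141.3 board [ -50.2 -108.2]
green 307 circ [551.8  -2.2] 25.2 mean [551.9  -1.3] z 141.2 board [-49.1  -1.1]
oran 304 circ [ 585.3 -402.2] 25.8 mean [ 586.1 -403.2] z 131.0 board [  79.2 -383.5]
tinS 381 circ [ 621.4 -289.8] 29.1 mean [ 621.8 -289.8] z 69.7 board [  87.1 -264.9]
jarS 171 circ [ 395.7 -271.2] 22.3 mean [ 399.8 -266.8] z 106.0 board [-134.1 -295.1]
```

```bash
python3 -m pendant '[[0,0.006,0,0.1,0],[0,0,0,0.16,0],[0,0,0,0.16,0],[0,0,0,0.11,0],[0,0,0,0.025,0]]' >/dev/null
python3 -m pendant '[[0,0,0,0,0],[1,0,0,0,0],[1,0,0,0,0],[1,0,0,0,0],[1,0,0,0,0]]' 50
python3 -m pendant '[[1,0,0,0,0],[1,0,0,0,0],[1,0,0,0,0],[1,0,0,-0.01,0],[1,0,0,-0.03,0]]' >/dev/null
python3 go.py 467.4 -402 126
```

```text
clock: 9.85
tool_pos: [467.7, -402.6, 127.5]
tool_rot: [3.112, 0.424, 0.002]
wrist_force: [-2.1, 1.8, 10.9]
finger_gap: 50.7
finger_force: 50.3
t 10.35 pos [ 467.  -402.3  136.3] yaw 0.271 zax [-0.  0. -1.] gap 50.8 ff 52.4 F [-0.1 -0.1 -2.7]
shift mm [ 0.5 -0.2 10.3] norm [ 0.0018 -0.0007  0.0411]
```

```bash
python3 -m pendant '[[1,0,0,-0.1,0],[1,0,0,-0.16,0],[1,0,0,-0.16,0],[1,0,0,-0.16,0],[1,0,0,-0.08,0]]' >/dev/null
python3 -m pendant '[[1,0,0,0,0],[1,0.13,-0.1245,0,0],[1,0.13,-0.1245,0,0],[1,0.13,-0.1245,0,0],[1,0.13,-0.1245,0,0]]' >/dev/null
python3 -m pendant '[[1,0.13,-0.1245,0,0],[1,0.13,-0.1245,0,0],[1,0.13,-0.1245,0,0],[1,0,0,0,0],[1,0,0,0,0]]'
python3 go.py 627.5 -131.6 143
```

```text
clock: 11.85
tool_pos: [628.0, -130.8, 300.0]
tool_rot: [-3.112, -0.426, 0.003]
wrist_force: [0.2, -0.3, -2.9]
finger_gap: 50.9
finger_force: 53.1
t 11.85 pos [ 628.  -130.8  300. ] yaw 0.272 zax [-0.002  0.    -1.   ] gap 50.9 ff 53.1 F [ 0.2 -0.3 -2.9]
shift mm [ -0.4   0.7 157. ] norm [-0.0018  0.0029  0.6281]
```

```bash
python3 -m pendant '[[1,-0.002,0.003,0.1,0],[1,0,0,0.16,0],[1,0,0,0.16,0],[1,0,0,0.14,0],[1,0,0,0.06,0]]' >/dev/null
python3 -m pendant '[[1,0,0,0,0],[1,0,0,0,0],[1,0,0,0,0],[1,0,0,0,0],[1,0,0,0,0]]' >/dev/null
python3 go.py 627.5 -131.6 138
python3 - <<'E'
from h import *
from rig import read_camera
c=read_camera("wrist"); cv2.imwrite("pics/wrist4.png",c["img"])
E
```

```text
t 12.85 pos [ 628.  -132.6  146.7] yaw 0.271 zax [ 0.001 -0.    -1.   ] gap 50.6 ff 53.3 F [ 0.2  0.9 -3.1]
shift mm [-0.2 -1.1  8.7] norm [-0.0009 -0.0044  0.0349]
```

View pics/wrist4.png

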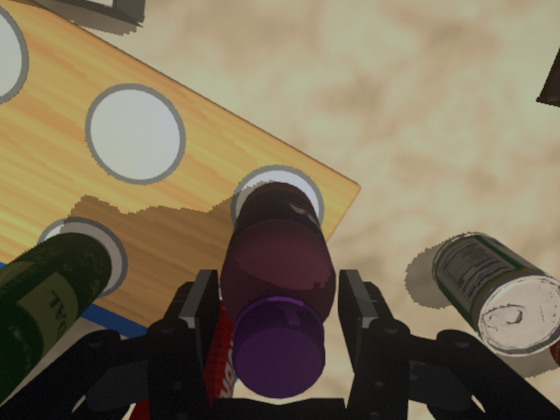

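The wrist view shows the purple bottle over the back right ring. The ring spans columns 232–324 and the bottle base is at about 277, so it is centred, with the red can behind the left finger.

```bash
python3 -m pendant '[[1,0,-0.004,0.02,0],[1,0,0,0.016,0],[1,0,0,0,0],[1,0,0,0,0],[1,0,0,0,0]]'
python3 -m pendant '[[0.2,0,0,0,0],[0.2,0,0,0,0],[0,0,0,0,0],[0,0,0,0,0],[0,0,0,0,0]]' >/dev/null
python3 -m pendant '[[0,0,0,-0.1,0],[0,0,0,-0.15,0],[0,0,0,-0.15,0],[0,0,0,-0.15,0],[0,0,0,-0.05,0]]' >/dev/null
python3 go.py 622 -289.9 61
```

```text
clock: 13.4
tool_pos: [627.8, -131.4, 137.1]
tool_rot: [-3.113, -0.424, -0.001]
wrist_force: [1.4, 0.3, 4.6]
finger_gap: 50.8
finger_force: 53.8
t 14.4 pos [ 628.2 -131.8  290.9] yaw 0.271 zax [ 0.005 -0.001 -1.   ] gap 85.3 ff 0.0 F [ 0.1 -0.1  0.1]
shift mm [-49.2 150.2 230. ] norm [-0.197   0.6009  0.9199]
```

```bash
python3 -m pendant '[[0,-0.049,0.15,0,0],[0,-0.049,0.15,0,0],[0,-0.049,0.15,0,0],[0,-0.049,0.15,0,0],[0,0,0,0.1,0]]' >/dev/null
python3 -m pendant '[[0,0,0,0.16,0],[0,0,0,0.16,0],[0,0,0,0,0],[0,0,0,0,0],[0,0,0,0,0]]' >/dev/null
python3 go.py 622 -289.9 54
python3 chk.py t5
python3 - <<'E'
from h import *
from rig import read_camera
c=read_camera("wrist"); cv2.imwrite("pics/wrist5.png",c["img"])
E
```

```text
t 15.4 pos [ 621.3 -289.5  184.5] yaw 0.271 zax [ 0.003 -0.001 -1.   ] gap 85.3 ff 0.0 F [-0.1 -0.2  0.3]
shift mm [  0.3   0.3 130.5] norm [0.0011 0.0011 0.5221]
black 326 circ [576.9 104.5] 25.1 mean [577.9 104.7] z 141.0 board [-48.9 108. ]
red 68 circ [531.7 -94.1] 20.6 mean [533.  -90.3] z 140.8 board [-46.4 -92.1]
green 315 circ [551.3  -1.4] 25.3 mean [552.4  -1.2] z 141.0 board [-48.6  -0.9]
purple 140 circ [ 626.7 -131.7] 15.5 mean [ 626.4 -131.3] z 159.5 board [  54.  -109.9]
oran 301 circ [ 585.9 -403.7] 24.9 mean [ 585.8 -403.8] z 130.9 board [  79.1 -384.2]
jarS 50 circ [ 387.9 -284.5] 17.8 mean [ 387.  -287.8] z 106.0 board [-141.5 -318.6]
```

View pics/wrist5.png

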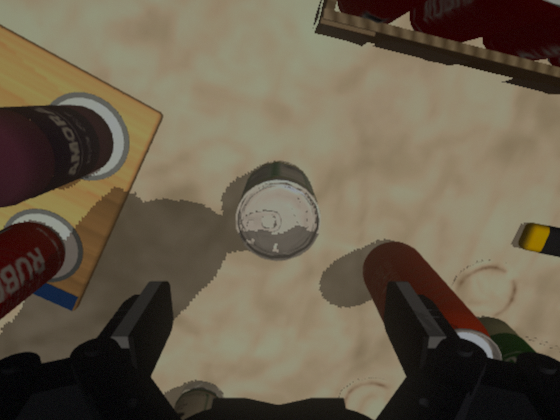

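The wrist view shows the tin's top at (278,220), on the jaw midline, with the orange can well clear to the right.

```bash
python3 -m pendant '[[0,0.001,0.001,0.15,0],[0,0,0,0.16,0],[0,0,0,0.13,0],[0,0,0,0.06,0],[0,0,0,0.022,0]]' >/dev/null
python3 -m pendant '[[0,0,0,0,0],[1,0,0,0,0],[1,0,0,0,0],[1,0,0,0,0],[1,0,0,0,0]]' 40
python3 -m pendant '[[1,0,0,0,0],[1,0,0,0,0],[1,0,0,0,0],[1,0,0,-0.01,0],[1,0,0,-0.03,0]]' >/dev/null
python3 go.py 679.5 82 300
```

```text
clock: 16.5
tool_pos: [621.4, -289.6, 53.1]
tool_rot: [3.112, 0.424, 0.003]
wrist_force: [-2.2, 0.4, 9.8]
finger_gap: 56.7
finger_force: 41.3
t 17.0 pos [ 620.6 -289.2   61.7] yaw 0.271 zax [-0.001  0.    -1.   ] gap 56.7 ff 42.9 F [ 0.1  0.9 -1.3]
shift mm [ 156.  -342.1 -238.2] norm [ 0.6239 -1.3683 -0.9526]
```

```bash
python3 -m pendant '[[1,0,0,-0.13,0],[1,0,0,-0.17,0],[1,0,0,-0.17,0],[1,0,0,-0.17,0],[1,0,0,-0.12,0]]' >/dev/null
python3 -m pendant '[[1,0,0,0,0],[1,0.078,-0.171,0,0],[1,0.078,-0.171,0,0],[1,0.078,-0.171,0,0],[1,0.078,-0.171,0,0]]' >/dev/null
python3 -m pendant '[[1,0.078,-0.171,0,0],[1,0.078,-0.171,0,0],[1,0.078,-0.171,0,0],[1,0.078,-0.171,0,0],[1,0,0,0,0]]' >/dev/null
python3 -m pendant '[[1,0,0,0.1,0],[1,0,0,0.15,0],[1,0,0,0.15,0],[1,0,0,0.1,0],[1,0,0,0,0]]'
python3 go.py 679.5 82 63.5
```

```text
clock: 19.0
tool_pos: [677.9, 81.7, 123.2]
tool_rot: [-3.113, -0.424, 0.009]
wrist_force: [-0.5, -0.7, -1.6]
finger_gap: 56.4
finger_force: 43.6
t 19.0 pos [677.9  81.7 123.2] yaw 0.271 zax [-0.006 -0.001 -1.   ] gap 56.4 ff 43.6 F [-0.5 -0.7 -1.6]
shift mm [ 2.   0.2 59.7] norm [0.0079 0.0008 0.2388]
```

```bash
python3 -m pendant '[[1,0.006,0,0.1,0],[1,0,0,0.08,0],[1,0,0,0.03,0],[1,0,0,0,0],[1,0,0,0,0]]'
python3 go.py 679 82 63.5
python3 - <<'E'
from h import *
from rig import read_camera
c=read_camera("wrist"); cv2.imwrite("pics/wrist6.png",c["img"])
E
```

```text
clock: 19.5
tool_pos: [681.7, 82.4, 75.6]
tool_rot: [-3.113, -0.424, -0.003]
wrist_force: [0.8, 0.9, -1.5]
finger_gap: 56.1
finger_force: 43.6
t 19.5 pos [681.7  82.4  75.6] yaw 0.271 zax [ 0.002  0.    -1.   ] gap 56.1 ff 43.6 F [ 0.8  0.9 -1.5]
shift mm [-2.7 -0.4 12.1] norm [-0.0109 -0.0015  0.0485]
```

View pics/wrist6.png

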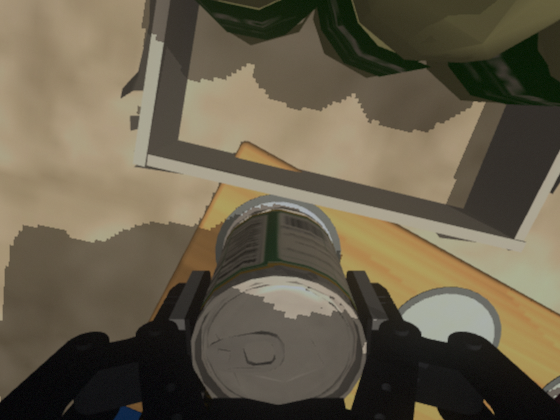

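The wrist view shows the tin centred on the back left ring: ring columns 217–340, tin at about 278. There is a crate edge just behind the board, so I'll check the bottle clearance before going down.

```bash
python3 - <<'E'
from h import *
c=load("top0.npz"); W=cloud(c)
for h in (30,80,120,150,180):
    m=(W[...,2]>h)&(W[...,2]<400)&(W[...,0]>690)&(abs(W[...,1]-90)<110)&(c["depth"]>0)
    print(h,m.sum(),np.percentile(W[m][:,0],1).round(1) if m.any() else None, W[m][:,2].max().round() if m.any() else None)
E
python3 -m pendant '[[1,-0.004,0,0.02,0],[1,0,0,0.018,0],[1,0,0,0,0],[1,0,0,0,0],[1,0,0,0,0]]'
python3 go.py 679 82 63.5
```

```text
30 7062 721.0 162.0
80 5341 779.1 162.0
120 2617 788.4 162.0
150 1008 791.6 162.0
180 0 None None
clock: 20.05
tool_pos: [680.2, 82.0, 64.7]
tool_rot: [-3.113, -0.424, -0.0]
wrist_force: [0.1, 0.0, -1.9]
finger_gap: 56.0
finger_force: 43.6
t 20.05 pos [680.2  82.   64.7] yaw 0.271 zax [ 0.  0. -1.] gap 56.0 ff 43.6 F [ 0.1  0.  -1.9]
shift mm [-1.1 -0.3  1.2] norm [-0.0045 -0.0011  0.0048]
```

```bash
python3 -m pendant '[[1,-0.003,0,0.008,0],[1,0,0,0,0],[1,0,0,0,0],[1,0,0,0,0],[1,0,0,0,0]]'
python3 -m pendant '[[0.2,0,0,0,0],[0.2,0,0,0,0],[0,0,0,0,0],[0,0,0,0,0],[0,0,0,0,0]]' >/dev/null
python3 -m pendant '[[0,0,0,-0.1,0],[0,0,0,-0.15,0],[0,0,0,-0.17,0],[0,0,0,-0.17,0],[0,0,0,-0.12,0]]' >/dev/null
python3 go.py 393.8 -272.4 240
```

```text
clock: 20.55
tool_pos: [679.7, 82.0, 63.2]
tool_rot: [-3.113, -0.424, -0.002]
wrist_force: [-0.6, 1.2, 7.3]
finger_gap: 56.3
finger_force: 44.1
t 21.55 pos [679.7  81.8 243.2] yaw 0.271 zax [ 0.002  0.    -1.   ] gap 85.4 ff 0.0 F [-0.2  0.  -0.8]
shift mm [-370.2  264.9    2.3] norm [-1.4808  1.0595  0.0094]
```

```bash
python3 -m pendant '[[0,-0.148,0.106,0,0],[0,-0.148,0.106,0,0],[0,-0.148,0.106,0,0],[0,-0.148,0.106,0,0],[0,-0.148,0.106,0,0]]' >/dev/null
python3 -m pendant '[[0,-0.148,0.106,0,0],[0,-0.148,0.106,0,0],[0,-0.148,0.106,0,0],[0,-0.148,0.106,0,0],[0,-0.148,0.106,0,0]]' >/dev/null
python3 -m pendant '[[0,0,0,0.1,0],[0,0,0,0.1,0],[0,0,0,0,0],[0,0,0,0,0],[0,0,0,0,0]]' >/dev/null
python3 go.py 393.8 -272.4 84
python3 chk.py t7
python3 - <<'E'
from h import *
from rig import read_camera
c=read_camera("wrist"); cv2.imwrite("pics/wrist7.png",c["img"])
E
```

```text
t 23.05 pos [ 394.2 -272.5  191.1] yaw 0.271 zax [ 0.001 -0.001 -1.   ] gap 85.4 ff 0.0 F [0.5 0.3 0.1]
shift mm [ -0.5  -0.3 107.1] norm [-0.0019 -0.0013  0.4285]
black 314 circ [577.5 104.4] 25.4 mean [577.3 104.9] z 141.2 board [-49.6 108.1]
red 309 circ [ 525.6 -105.9] 24.9 mean [ 525.3 -105.4] z 140.8 board [ -50.3 -108.6]
green 320 circ [551.8  -1.1] 25.0 mean [552.6  -1.2] z 141.1 board [-48.4  -0.9]
purple 140 circ [ 626.8 -131.4] 15.2 mean [ 626.1 -131.4] z 159.8 board [  53.8 -110. ]
tin 399 circ [680.3  81.4] 29.3 mean [680.4  81.5] z 79.6 board [ 56.1 109.7]
oran 308 circ [ 585.7 -403.8] 25.5 mean [ 586.  -402.8] z 130.7 board [  79.  -383.2]
```

View pics/wrist7.png

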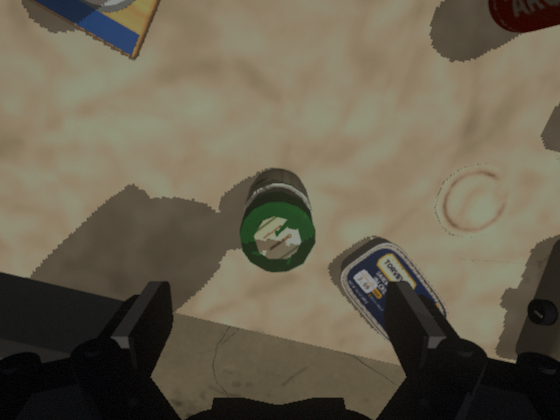

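All placements are within about 1.5 mm on the board grid. The wrist view shows the jar's cap at (278,237), centred between the fingers, with the flat tin low down to the right.

```bash
python3 -m pendant '[[0,-0.002,-0.001,0.13,0],[0,0,0,0.15,0],[0,0,0,0.12,0],[0,0,0,0.052,0],[0,0,0,0,0]]' >/dev/null
python3 -m pendant '[[0,0,0,0,0],[1,0,0,0,0],[1,0,0,0,0],[1,0,0,0,0],[1,0,0,0,0]]' 35
python3 -m pendant '[[1,0,0,0,0],[1,0,0,0,0],[1,0,0,0,0],[1,0,0,-0.01,0],[1,0,0,-0.03,0]]' >/dev/null
python3 go.py 680 81.8 300
```

```text
clock: 24.15
tool_pos: [393.5, -272.4, 77.8]
tool_rot: [3.112, 0.424, 0.001]
wrist_force: [-1.2, 1.9, 14.7]
finger_gap: 44.8
finger_force: 33.7
t 24.65 pos [ 393.  -272.2   87.2] yaw 0.271 zax [-0.001  0.    -1.   ] gap 44.8 ff 36.0 F [-0.2 -0.3 -0.4]
shift mm [ 371.1 -264.5 -212.8] norm [ 1.4845 -1.0581 -0.8513]
```

```bash
python3 -m pendant '[[1,0,0,-0.15,0],[1,0,0,-0.18,0],[1,0,0,-0.18,0],[1,0,0,-0.18,0],[1,0,0,-0.15,0]]' >/dev/null
python3 -m pendant '[[1,0,0,0,0],[1,0.1,-0.07,0,0],[1,0.15,-0.107,0,0],[1,0.15,-0.107,0,0],[1,0.15,-0.107,0,0]]' >/dev/null
python3 -m pendant '[[1,0.15,-0.107,0,0],[1,0.15,-0.107,0,0],[1,0.15,-0.107,0,0],[1,0.15,-0.107,0,0],[1,0.15,-0.107,0,0]]' >/dev/null
python3 -m pendant '[[1,0.15,-0.107,0,0],[1,0.035,-0.025,0,0],[1,0,0,0,0],[1,0,0,0,0],[1,0,0,0,0]]'
python3 go.py 680 81.8 180
```

```text
clock: 26.65
tool_pos: [679.8, 80.7, 297.4]
tool_rot: [3.113, 0.422, -0.0]
wrist_force: [0.0, 0.2, -2.2]
finger_gap: 44.6
finger_force: 36.6
t 26.65 pos [679.8  80.7 297.4] yaw 0.27 zax [-0. -0. -1.] gap 44.6 ff 36.6 F [ 0.   0.2 -2.2]
shift mm [  0.5  -1.  117.4] norm [ 0.0019 -0.0042  0.4696]
```

```bash
python3 -m pendant '[[1,0.002,-0.004,0.12,0],[1,0,0,0.16,0],[1,0,0,0.13,0],[1,0,0,0.08,0],[1,0,0,0,0]]' >/dev/null
python3 -m pendant '[[1,0,0,0,0],[1,0,0,0,0],[1,0,0,0,0],[1,0,0,0,0],[1,0,0,0,0]]' >/dev/null
python3 go.py 680 81.8 160.5
python3 - <<'E'
from h import *
from rig import read_camera
c=read_camera("wrist"); cv2.imwrite("pics/wrist8.png",c["img"])
E
```

```text
t 27.65 pos [680.5  82.9 174.9] yaw 0.271 zax [ 0.  0. -1.] gap 44.6 ff 36.6 F [ 0.3  1.2 -1.9]
shift mm [-0.7  1.  14.4] norm [-0.003   0.0039  0.0578]
```

View pics/wrist8.png

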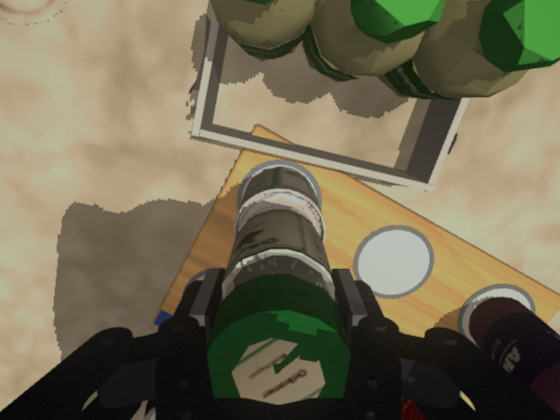

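The wrist view shows the jar above the tin. The tin's rim spans about columns 237–326 and the jar's centre is at about 279, so it needs a shift of about 1 mm. Lowering now.

```bash
python3 -m pendant '[[1,-0.002,0.004,0.03,0],[1,0,0,0.02,0],[1,0,0,0,0],[1,0,0,0,0],[1,0,0,0,0]]'
python3 -m pendant '[[1,0,0,0.006,0],[1,0,0,0,0],[1,0,0,0,0],[1,0,0,0,0],[1,0,0,0,0]]'
python3 go.py 680 81.8 160
```

```text
clock: 28.2
tool_pos: [680.2, 81.8, 162.2]
tool_rot: [-3.113, -0.424, -0.0]
wrist_force: [-0.7, 0.5, -0.8]
finger_gap: 44.7
finger_force: 36.6
clock: 28.7
tool_pos: [680.2, 81.8, 160.6]
tool_rot: [-3.113, -0.424, -0.0]
wrist_force: [-0.1, 0.5, -1.6]
finger_gap: 44.5
finger_force: 36.6
t 28.7 pos [680.2  81.8 160.6] yaw 0.271 zax [ 0.  0. -1.] gap 44.5 ff 36.6 F [-0.1  0.5 -1.6]
shift mm [-0.2 -0.   0.6] norm [-0.0007 -0.0001  0.0026]
```

Still hanging. I'll lower it in small steps until it makes contact, then release.

```bash
python3 -m pendant '[[1,0,0,0.004,0],[1,0,0,0,0],[1,0,0,0.002,0],[1,0,0,0,0],[1,0,0,0,0]]'
python3 go.py 680 81.8 160
```

```text
clock: 29.2
tool_pos: [680.5, 81.8, 160.0]
tool_rot: [-3.113, -0.424, -0.002]
wrist_force: [-2.0, 1.2, 10.2]
finger_gap: 44.9
finger_force: 37.5
t 29.2 pos [680.5  81.8 160. ] yaw 0.271 zax [ 0.001  0.    -1.   ] gap 44.9 ff 37.5 F [-2.   1.2 10.2]
shift mm [-0.5 -0.1 -0. ] norm [-0.0019 -0.0003 -0.0001]
```

Contact made. Release, then retreat upwards and sideways.

```bash
python3 -m pendant '[[0.3,0,0,0,0],[0.2,0,0,0,0],[0,0,0,0,0],[0,0,0,0,0],[0,0,0,0,0]]' >/dev/null
python3 -m pendant '[[0,0,0,-0.06,0],[0,0,0,-0.12,0],[0,0,0,-0.15,0],[0,0,0,-0.15,0],[0,0,0,-0.12,0]]' >/dev/null
python3 -m pendant '[[0,-0.1,0.15,0,0],[0,-0.1,0.15,0,0],[0,-0.1,0.15,0,0],[0,-0.1,0.15,0,0],[0,-0.1,0.15,0,0]]' >/dev/null
python3 -m pendant '[[0,-0.1,0.15,0,0],[0,-0.1,0.15,0,0],[0,-0.1,0.15,0,0],[0,0,0,0,0],[0,0,0,0,0]]' >/dev/null
python3 -m pendant '[[0,0,0,0,0],[0,0,0,0,0],[0,0,0,0,0],[0,0,0,0,0],[0,0,0,0,0]]' >/dev/null
python3 go.py; python3 chk.py t9
python3 - <<'E'
from h import *
from rig import read_camera
c=read_camera("scene"); t=cv2.imread("pics/t9.png")
a=cv2.resize(t[100:300,150:460],(620,400))
b=cv2.resize(c["img"][130:280,190:500],(620,300))
cv2.imwrite("pics/fin.png",cv2.resize(np.vstack([a,b]),(500,565)))
E
```

```text
t 31.7 pos [ 567.8 -260.5  309. ] yaw 0.271 zax [-0.  0. -1.] gap 85.4 ff 0.0 F [0.6 1.3 0.2]
black 315 circ [577.  104.5] 25.6 mean [577.4 105.1] z 141.0 board [-49.5 108.2]
red 309 circ [ 525.8 -105.6] 24.8 mean [ 526.3 -105.2] z 141.2 board [ -49.4 -108.2]
green 318 circ [551.7  -1.7] 25.0 mean [552.3  -0.7] z 140.8 board [-48.9  -0.5]
purple 141 circ [ 627.  -131.5] 15.0 mean [ 626.3 -131.2] z 159.9 board [  53.9 -109.8]
tin 110 circ [679.5  80.9] 28.2 mean [668.   74.2] z 80.0 board [45.8 99.7]
jar 327 circ [680.3  81.6] 23.2 mean [679.6  80.7] z 188.4 board [ 55.5 108.7]
oran 257 circ [ 586.1 -403. ] 25.2 mean [ 584.6 -406.4] z 131.0 board [  78.6 -387. ]
```

View pics/fin.png

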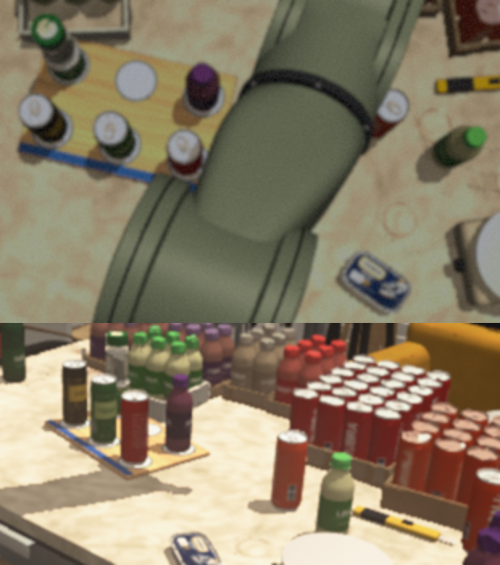

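The final pictures show every item upright: jar on tin at the back left (60,50), black, green and red cans on the front row, purple bottle behind the red can, and the bystanders untouched. The jar's top is centred on the tin at z = 188.

```bash
python3 -c "
from rig import hand_in
print(hand_in())"
```

```text
the job is handed in; nothing more can be done
None
```

The board is finished and handed in at about 32 s: green can, purple bottle and tin each within about 1.5 mm of their ring centres by the top camera, the jar central on the tin, everything upright, and the red and black cans not shifted.

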